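# Check the compressor oil with the dipstick

### The arm

A 6-joint arm with a two-finger parallel gripper is mounted at the origin on the work surface. World frame = base frame: x ahead of the robot, y to its left, z up, the work surface at z = 0. Lengths are in mm, angles in rad, forces in N, time in s.
With the tool pointing down it reaches from about 275 to 1000 mm from the base axis. Payload 8.4 kg.
Tool frame: the origin (TCP) lies midway between the tips of the shut fingers; the grasp point (between the pads) lies 19 mm behind it; z points along the fingers, y is the line along which they close (so a half turn about z gives the same grasp; the last joint's range is limited). The gripper opens to 85 mm and grips with 20 to 120 N. Pads are 22 mm wide; open, the fingers measure 114 mm over their backs; the gripper's body (76 mm by 85 mm) begins 54 mm behind the grasp point. The pads swing forward as they close: fully open they stand 13 mm farther back than shut.
Start: joints at [-1.345, 0.353, 1.633, -0, 1.155, -0.002], TCP at [141.145, -608.856, 197.781] pointing down, gripper open.
Joint ranges: [-2.63, 2.63], [-0.92, 2.1], [0.06, 2.66], [-1.3, 4.44], [0, 2.69], [-3.02, 3.02]. Speed limits (rad/s): [2.22, 2.22, 2.79, 3.14, 3.14, 3.14].

### API

Orientations are given as [roll, pitch, yaw] about the fixed x, y, z axes, in that order (R = Rz(yaw) Ry(pitch) Rx(roll)).
In Python, from rig import r gives the robot as it stands.
- The arm moves only by the shell command python3 -m inch 'ROWS' [OPENING] [FORCE]. ROWS is JSON, a list that holds one entry, the list of rows, each a list of 6 numbers: the shift along the tool's x, y, z scaled (see below), then the turn, a rotation vector about the tool's x, y, z scaled (see below). In form: [[[tx, ty, tz, wx, wy, wz], ...]]. A call has 1 to 8 rows; each row is the pose to reach, as a shift and turn from the pose commanded when the call began, along the tool's axes at that moment, turning the shorter way round; what a row does not reach only later rows make up. The controller multiplies each number of a shift by 20 cm and each number of a turn by pi rad. A row lasts 1/12 s, in which the tool goes at most 41.7 mm and 7.16 degrees, less where a joint would pass 70% of its speed; a pose out of reach is approached as far as the arm can. A call with a number of a shift or a turn outside -1 to 1 is refused whole. A call with a gripper value outside its range is refused whole. OPENING is the gripper's target within -1 to 1 (fully open at 1, half-way at 0, shut at -1), set as the call begins (- or left out, the last holds). The fingers move at their own pace and stop on an object; FORCE is the grip in N (left out, the last holds). Time passes only in rows, so rows that repeat a pose let the fingers close. It gives the time, the measured TCP pose, the force, the opening and the grip force at its end, in the units of the state.
- r.sense(): the state, without advancing time (a new reading comes with each control period).
- r.grab_frame(name): name is "scene" or "top"; returns the picture (384x512x3 uint8, red, green, blue); there is no depth.
- r.camera_info(name): a dict with "K" (3x3 intrinsics, pixels), "rvec" (rotation vector, rad) and "tvec" (3), from world to camera coordinates, as OpenCV has them. Camera axes: x right, y down, z forward; pixel columns grow to the right and rows downward; lengths in mm; the calibration is good to about 2 mm. A picture is of the moment at which its call begins. camera_info takes no time and is no camera call.
- r.sign_off(): hands the job in; it is judged then, once.
The state is a dict: "clock": time; "qpos": joint angles; "qvel": joint speeds; "joint_efforts": joint torques, N m; "eef_pos": TCP position; "tcp_rot": TCP orientation; "contact_force": force on the tool from outside, world axes, zero at the start; "wrist_torque": the same for the moment, N m; "opening": opening from 0.0 (shut) to 1.0 (fully open); "grasp_force": force on a finger pad.
Only numpy, scipy, OpenCV 4.12 (cv2) and the standard library are available. Lean on these libraries where they do the work, as an engineer would, in place of code of your own. Each camera call takes 0.05 s, during which the arm holds its last target. There are 200 camera calls.

### The job

Check the oil of the bench compressor: take the wiped dipstick from the drip tray, push it down the compressor's slanting guide tube until its collar stops on the mouth of the tube, then draw it right out again. Present it for reading: hold its tip about a hand's breadth above the rim of the drip tray, over the inside of the tray, with the blade level and its marked face up, and finish still holding it there, steady. Leave the tray and everything else on the bench where it stands.

Things in the scene. Friction and masses are not known exactly. Their poses are not given: they have to be found in the camera images.
- dipstick_grip (a point): centre of the dipstick's black plastic grip, 44 mm long (x), 22 mm wide (y; grip it there), 16 mm thick (z). x points along the dipstick to its tip, z out of its marked flat face. Along x: collar (28 mm diameter) from 22 to 30 mm, flat steel blade (9 x 4 mm) from 30 to 160 mm. 60 g. At first it lies level, marks up, across the tray's long rims, collar and grip overhanging outside one
- dipstick_collar (a point): centre of the collar's face on the blade side, the face that stops on the tube; 30 mm along x from the grip's centre. Same axes as the grip.
- dipstick_tip (a point): the end of the dipstick's blade, 160 mm along x from the grip's centre; the two marks are 8 and 26 mm short of it. Same axes as the grip.
- tube_mouth (a point): centre of the open mouth of the guide tube, a straight steel tube (20 mm outside) rising at 45 degrees from the crankcase end opposite the motor, leaning away from the compressor, mouth 185 mm above the bench. z points out of the tube along its axis (insert along -z); x is level. Mouth flared: 28 mm outside, 22 inside, narrowing in 14 mm to a 14 mm round bore, 145 mm deep, longer than the blade
- compressor: the compressor, fixed: crankcase, finned cylinder and motor in line on a base plate. Origin on the bench under the crankcase's centre; y along its shaft from tube end to motor, z up. Base plate: x -95 to 95 mm, y -73 to 298 mm. Crankcase 150 mm high; the cylinder head on it (x -48 to 48, y -33 to 57 mm) reaches 248 mm; air filter at x -110 to -70, y 30, 259 mm high. Tube mouth at y -165 mm
- tray_in (a point): centre of the drip tray's floor, 4 mm above the bench: open steel tray, 190 mm long (x), 100 mm wide (y), 45 mm high, walls 4 mm, z up; loose, 0.8 kg. At first the dipstick points roughly along the tray's y, its grip outside the -y rim
- oil_bottle_mid (a point): bystander: a closed oil bottle, 66 mm diameter, 190 mm high, standing; this is its centre
- mug_mid (a point): bystander: a mug, 80 mm diameter with a handle, 95 mm high; this is its centre
- swab_box_mid (a point): bystander: a blue tray of swabs, 160 by 160 mm, 50 mm high; this is its centre
- spanner_grip (a point): bystander: a spanner 160 mm long lying on the bench; this is a point on its handle
Things that resemble listed ones, but are neither listed nor needed, are in the scene too. Of the things that look like the part that bears dipstick_grip, the larger one is meant.

How it is judged:
By the outcome, as a careful person would: the job done as asked, in the order asked, and still so for the second after the job is handed in, while the arm keeps its last pose, push and grip.
It also fails if it takes over 45 s, if anything falls off the work surface, if the arm or the gripper's body presses on something with over 40 N, if the wrist force passes 120 N, or if a joint passes its speed limit or range.

## Working session

There is one attempt and no reset: what is moved stays moved. The work goes in short steps, Python scripts to look and compute and a shell command to move; the robot and the scene stay as the last step left them, time stands still between calls to the robot, and variables do not carry over. Pictures are saved under pics/ and viewed, at most 10 in all, crops included, and the job is handed in when it is done.

```bash
mkdir -p pics; ls; python3 - <<'E'
from rig import r
import cv2
for n in("scene","top"):
    im=r.grab_frame(n)[:,:,::-1]; cv2.imwrite(f"pics/{n}0.png",im)
    cv2.imwrite(f"pics/{n}0b.png",cv2.resize(im,None,fx=1.5,fy=1.5,interpolation=cv2.INTER_CUBIC))
    print(n,r.camera_info(n))
print(r.sense())
E
```

```text
pics
scene {'K': array([[414.40571708,   0.        , 255.99643858],
       [  0.        , 414.40571708, 188.98279058],
       [  0.        ,   0.        ,   1.        ]]), 'rvec': array([ 1.68101296,  1.84666836, -0.80634061]), 'tvec': array([ 166.69563341, -275.89470297, 1783.84492238])}
top {'K': array([[375.68383055,   0.        , 251.69022594],
       [  0.        , 375.68383055, 193.57617725],
       [  0.        ,   0.        ,   1.        ]]), 'rvec': array([ 2.15147131, -2.03426183,  0.23889709]), 'tvec': array([-127.18697937,  596.65397649,  969.492323  ])}
{'clock': 0.1, 'qpos': array([-1.34541620e+00,  3.53589008e-01,  1.63404670e+00,  1.97850797e-05,
        1.15521166e+00, -2.39329424e-03]), 'qvel': array([ 0.00180147, -0.00030087, -0.00203377,  0.00084246, -0.00112991,
        0.00119102]), 'joint_efforts': array([-3.98218790e-04, -6.06355977e+01, -3.42819965e+01,  4.27797522e-05,
        3.97749638e-03,  3.61969023e-05]), 'eef_pos': array([ 141.03714364, -608.40024226,  197.13605726]), 'tcp_rot': array([-3.14033799e+00, -2.10937931e-05,  2.27765410e-01]), 'contact_force': array([-0.53409488,  0.24292643, -0.08235515]), 'wrist_torque': array([ 0.02185859, -0.01197359, -0.02815128]), 'grasp_force': 0.0, 'opening': 0.9959395907106275}
```

View pics/scene0b.png

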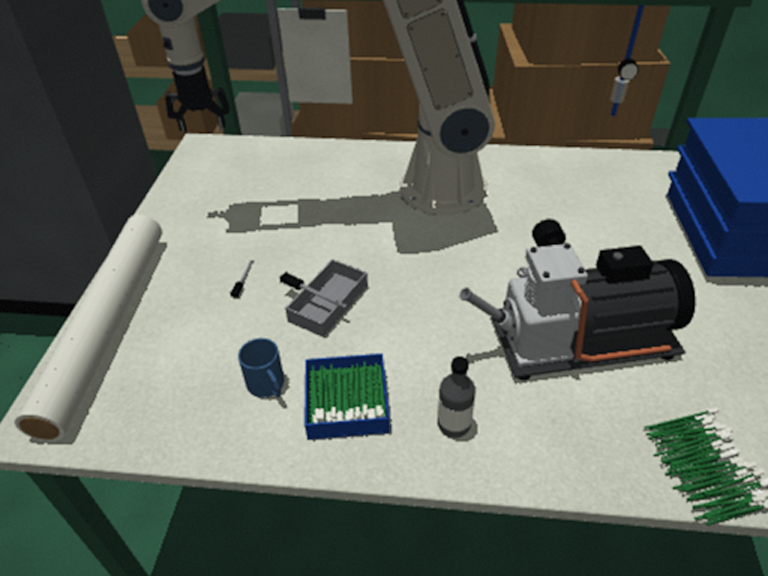

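View pics/top0b.png

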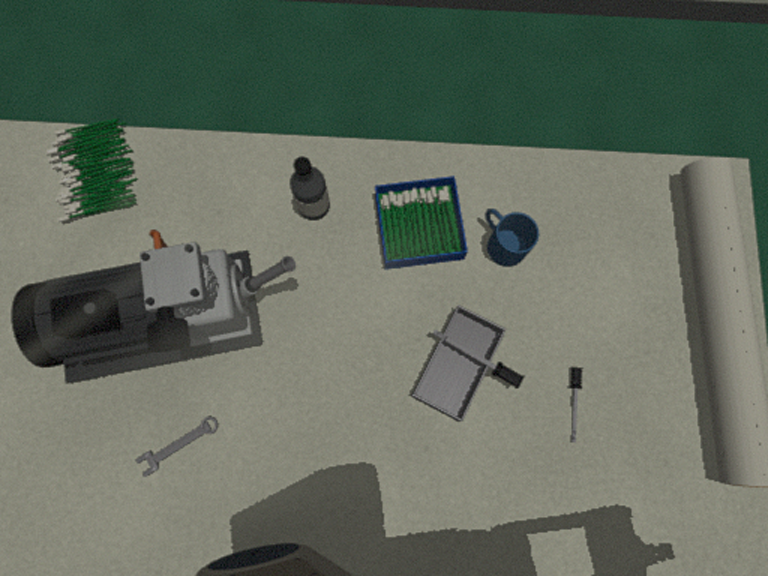

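The scene view shows the arm, tray with dipstick (grip near 290,280; 1.5x pixels), compressor with its tube mouth near (465,294). The top view shows the candidates: the dipstick across the tray, grip (507,374), and a smaller lone stick at (575,378). The one on the tray is larger and lies across the rims, so it fits. I'll confirm it in an enlarged crop.

```bash
cat > h.py <<'E'
import numpy as np, cv2
from rig import r
from scipy.spatial.transform import Rotation as Rn
C={n:r.camera_info(n) for n in("scene","top")}
def ray(n,uv):
    c=C[n]; R=cv2.Rodrigues(c["rvec"])[0]
    d=R.T@np.linalg.inv(c["K"])@np.array([uv[0],uv[1],1.]); o=-R.T@np.asarray(c["tvec"]).ravel()
    return o,d/np.linalg.norm(d)
def plane(n,uv,z):
    o,d=ray(n,uv); return o+d*(z-o[2])/d[2]
def tri(a,b):
    (o1,d1),(o2,d2)=ray("scene",a),ray("top",b)
    s=np.linalg.lstsq(np.c_[d1,-d2],o2-o1,rcond=None)[0]
    p,q=o1+s[0]*d1,o2+s[1]*d2
    return (p+q)/2,np.linalg.norm(p-q)
def proj(n,p):
    c=C[n]; return cv2.projectPoints(np.asarray(p,float).reshape(-1,1,3),c["rvec"],np.asarray(c["tvec"]),c["K"],None)[0].reshape(-1,2)
E
python3 - <<'E'
import cv2,numpy as np
t=cv2.imread('pics/top0.png'); s=cv2.imread('pics/scene0.png')
f=lambda im,x,y,w,h,k:cv2.resize(im[y:y+h,x:x+w],None,fx=k,fy=k,interpolation=cv2.INTER_CUBIC)
a=np.hstack([f(t,270,200,80,60,5),f(t,340,230,50,75,4)]) if 0 else f(t,270,200,130,100,6)
cv2.imwrite('pics/c1.png',a)
b=np.hstack([f(s,180,160,80,70,5),f(s,295,180,80,70,5)])
c=np.hstack([f(t,145,155,80,50,5),np.zeros((250,400,3),np.uint8)])
cv2.imwrite('pics/c2.png',np.vstack([b,c]))
E
```

```text
(no output)
```

View pics/c1.png

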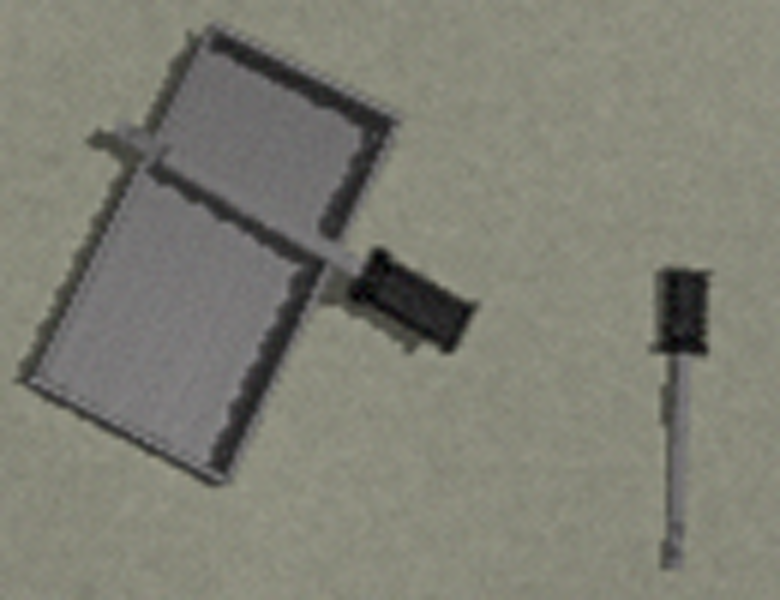

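View pics/c2.png

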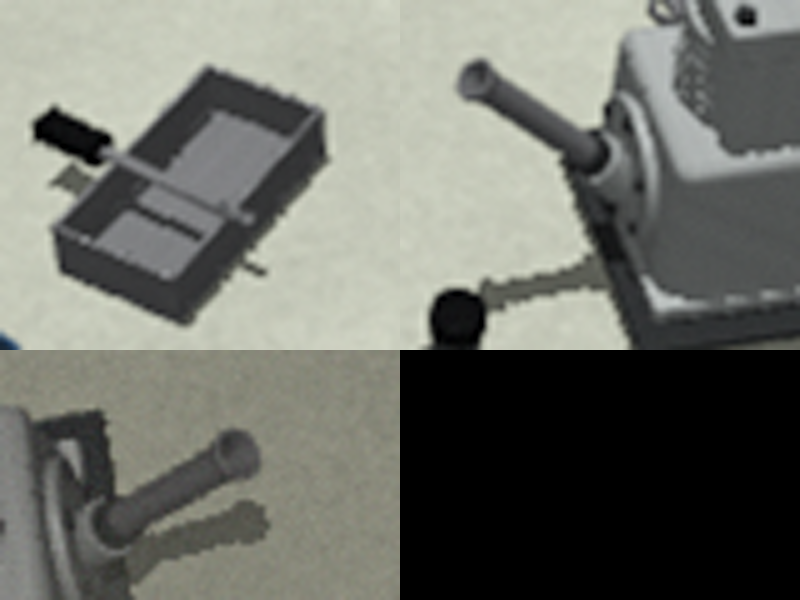

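The crop confirms it: the tray's dipstick has the larger grip (top px ≈ 339,250) with a collar, and its tip is at ≈ (289,222). The lone stick (≈ 384,252) is smaller. The tube mouth is at scene ≈ (310.8,195.6) and top ≈ (193.3,175.6).

```bash
python3 - <<'E'
from h import *
np.set_printoptions(precision=1,suppress=True)
# grip mask
res={}
for n,(x,y,w,h) in {"top":(322,236,34,28),"scene":(183,178,22,18)}.items():
    g=cv2.imread(f'pics/{n}0.png')[y:y+h,x:x+w].max(2)
    m=(g<45).astype(np.uint8); k,l,st,c=cv2.connectedComponentsWithStats(m)
    i=1+np.argmax(st[1:,4]); pts=np.argwhere(l==i)[:,::-1]+[x,y]
    rc=cv2.minAreaRect(pts.astype(np.float32)); res[n]=rc; print(n,st[i],rc)
print('grip tri',tri(res["scene"][0],res["top"][0]))
print('grip top box z=50',[plane("top",p,52)[:2] for p in cv2.boxPoints(res["top"])])
tip=plane("top",(270+112/6,200+127/6),47); gr=plane("top",res["top"][0],50)
print('tip',tip,'grip',gr,'len',np.linalg.norm((tip-gr)[:2]))
k=[plane("top",(270+a/6,200+b/6),45) for a,b in((212,25),(398,122),(222,485),(22,380))]
print('tray',np.array(k),[np.linalg.norm(k[i]-k[(i+1)%4]) for i in range(4)],sum(k)/4)
m,e=tri((310.8,195.6),(193.3,175.6)); b,e2=tri((333.4,211),(167.4,189.5)); print('mouth',m,e,'mouth@185',plane("top",(193.3,175.6),185),plane("scene",(310.8,195.6),185),'base',b,e2)
d=m-b; print('dir',d/np.linalg.norm(d),'yaw',np.arctan2(d[1],d[0]),'elev',np.degrees(np.arctan2(d[2],np.hypot(*d[:2]))))
E
```

```text
top [  6   6  21  16 135] ((337.9117736816406, 250.14707946777344), (19.207841873168945, 8.917926788330078), 30.963756561279297)
scene [ 4  4 15 11 88] ((193.6000213623047, 186.80003356933594), (14.310833930969238, 6.260990142822266), 26.56505012512207)
grip tri (array([ 463.1, -338.3,   44.9]), np.float64(0.9023877689012124))
grip top box z=50 [array([ 463.8, -307.7]), array([ 485.3, -320. ]), array([ 461. , -364.9]), array([ 439.7, -352.4])]
tip [ 535.3 -200.4   47. ] grip [ 462.6 -336.7   50. ] len 154.53562048486273
tray [[ 586.7 -245.9   45. ]
 [ 545.5 -333.2   45. ]
 [ 376.5 -255.2   45. ]
 [ 417.7 -163.8   45. ]] [np.float64(96.60483338441192), np.float64(186.16155231928434), np.float64(100.27370009633277), np.float64(187.87900809844103)] [ 481.6 -249.5   45. ]
mouth [613.8  56.5 182.2] 7.709411491254189 mouth@185 [613.2  52.1 185. ] [615.7  60.1 185. ] base [593.8 133.9 102.3] 2.232160582076221
dir [ 0.2 -0.7  0.7] yaw -1.3177457352460844 elev 44.97018461012087
```

```bash
cat >> h.py <<'E'
import json
def cur():
    s=r.sense(); return np.array(s["eef_pos"]),Rn.from_euler('xyz',s["tcp_rot"]),s
def log():
    p,R,s=cur(); open('log.txt','a').write(json.dumps([list(map(float,s["qpos"])),list(map(float,p)),R.as_rotvec().tolist()])+'\n')
def go(pos,Rt):
    "one row (tool-frame units) from here to TCP pos, rotation Rt"
    p,R,s=cur(); log()
    sh=R.inv().apply(np.array(pos)-p)/200; w=(R.inv()*Rt).as_rotvec()/np.pi
    print('at',p.round(1),'q',np.round(s["qpos"],2),'row',np.r_[sh,w].round(4).tolist(),'mm',round(float(np.linalg.norm(np.array(pos)-p))),'deg',round(float(np.linalg.norm(w)*180),1))
def down(yaw): return Rn.from_euler('xyz',[np.pi,0,yaw])
E
python3 -c "
from h import *
go((300,-475,170),down(.65))"
```

```text
at [ 141.  -608.4  197.1] q [-1.35  0.35  1.63  0.    1.16 -0.  ] row [0.9249, -0.4701, 0.1363, -0.0004, -0.0001, -0.1344] mm 209 deg 24.2
```

```bash
python3 -m inch '[[[0.925,-0.47,0.136,0,0,-0.134],[0.925,-0.47,0.136,0,0,-0.134],[0.925,-0.47,0.136,0,0,-0.134],[0.925,-0.47,0.136,0,0,-0.134],[0.925,-0.47,0.136,0,0,-0.134],[0.925,-0.47,0.136,0,0,-0.134]]]' 1; python3 -c "
from h import *
go((461,-340.5,120),down(1.079))"
```

```text
clock: 0.6
eef_pos: [303.9, -470.5, 169.2]
tcp_rot: [-3.139, -0.003, 0.652]
contact_force: [-0.2, -0.1, 0.2]
opening: 0.996
grasp_force: 0.0
at [ 303.9 -470.5  169.2] q [-1.    0.28  1.8   0.    1.06 -0.08] row [1.018, -0.0389, 0.2489, -0.0007, -0.001, -0.1358] mm 210 deg 24.4
```

```bash
python3 -m inch '[[[1,-0.04,0.249,0,0,-0.136],[1,-0.04,0.249,0,0,-0.136],[1,-0.04,0.249,0,0,-0.136],[1,-0.04,0.249,0,0,-0.136],[1,-0.04,0.249,0,0,-0.136],[1,-0.04,0.249,0,0,-0.136],[1,-0.04,0.249,0,0,-0.136]]]'; python3 - <<'E'
from h import *
im=r.grab_frame("top")[:,:,::-1]
a=cv2.resize(im[180:310,240:400],None,fx=5,fy=4.6,interpolation=cv2.INTER_CUBIC)
go((461,-340.5,28),down(1.079))
cv2.imwrite('pics/t1.png',im)
# fit arm model
from scipy.optimize import least_squares
E
```

```text
clock: 1.18
eef_pos: [455.4, -346.7, 119.9]
tcp_rot: [-3.14, -0.0, 1.079]
contact_force: [-0.2, -0.8, 1.5]
opening: 1.001
grasp_force: 0.0
at [ 454.6 -347.8  120.3] q [-0.66  0.36  1.82 -0.    0.97 -0.16] row [0.0472, 0.0114, 0.4615, -0.0004, 0.0001, -0.0004] mm 93 deg 0.1
```

```bash
python3 -m inch '[[[0.047,0.011,0.1,0,0,0],[0.047,0.011,0.25,0,0,0],[0.047,0.011,0.35,0,0,0],[0.047,0.011,0.46,0,0,0],[0.047,0.011,0.46,0,0,0],[0.047,0.011,0.46,0,0,0]]]'; python3 - <<'E'
from h import *
go((461,-340.5,28),down(1.079))
im=r.grab_frame("top")[:,:,::-1]; im2=r.grab_frame("scene")[:,:,::-1]
f=lambda im,x,y,w,h,k:cv2.resize(im[y:y+h,x:x+w],None,fx=k,fy=k,interpolation=cv2.INTER_CUBIC)
cv2.imwrite('pics/g1.png',np.hstack([f(im,270,200,90,80,4.4),f(im2,170,150,90,80,4.4)]))
E
```

```text
clock: 1.73
eef_pos: [459.6, -341.7, 28.4]
tcp_rot: [-3.139, -0.0, 1.074]
contact_force: [0.4, -0.6, 0.8]
opening: 1.002
grasp_force: 0.0
at [ 459.6 -341.7   28.4] q [-0.64  0.49  1.87 -0.    0.79 -0.15] row [0.0085, 0.0036, 0.0021, -0.0007, -0.0, -0.0015] mm 2 deg 0.3
```

View pics/g1.png

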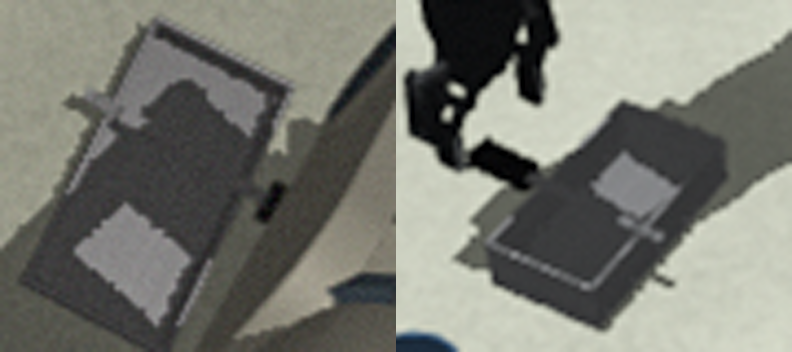

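The fingers straddle the grip in the scene view (grip at crop 505,163). Closing.

```bash
python3 -m inch '[[[0,0,0,0,0,0],[0,0,0,0,0,0],[0,0,0,0,0,0],[0,0,0,0,0,0],[0,0,0,0,0,0],[0,0,0,0,0,0],[0,0,0,0,0,0],[0,0,0,0,0,0]]]' -1 60; python3 -m inch '[[[0,0,-0.05,0,0,0],[0,0,-0.15,0,0,0],[0,0,-0.35,0,0,0],[0,0,-0.55,0,0,0],[0,0,-0.75,0,0,0],[0,0,-0.95,0,0,0],[0,0,-0.95,0,0,0],[0,0,-0.95,0,0,0]]]'; python3 - <<'E'
from h import *
log(); print(r.sense()["opening"]*85)
im=r.grab_frame("top")[:,:,::-1]; im2=r.grab_frame("scene")[:,:,::-1]
cv2.imwrite('pics/t2.png',im); cv2.imwrite('pics/s2.png',im2)
f=lambda im,x,y,w,h,k:cv2.resize(im[y:y+h,x:x+w],None,fx=k,fy=k,interpolation=cv2.INTER_CUBIC)
cv2.imwrite('pics/g2.png',np.hstack([f(im,260,180,100,100,4),f(im2,170,100,100,100,4)]))
p,R,s=cur(); a=p-19*R.as_matrix()[:,2]; t=a+160*R.as_matrix()[:,0]; print('pred tip',t,proj("top",t),proj("scene",t))
E
```

```text
clock: 2.5
eef_pos: [461.1, -341.0, 28.8]
tcp_rot: [-3.142, -0.0, 1.076]
contact_force: [0.8, -0.9, 0.5]
opening: 0.001
grasp_force: 0.0
clock: 3.17
eef_pos: [462.5, -342.1, 222.3]
tcp_rot: [3.136, 0.001, 1.076]
contact_force: [0.3, 0.1, 0.1]
opening: 0.001
grasp_force: 0.0
0.1229312090123522
pred tip [ 536.61236334 -199.92964371  237.63409739] [[296.36715602 207.18367759]] [[225.67575857 159.8787916 ]]
```

View pics/g2.png

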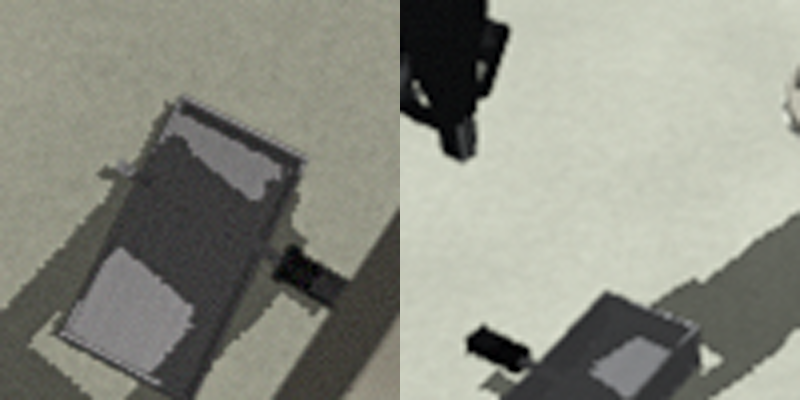

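```bash
python3 - <<'E'
from h import *
p,R,s=cur(); print(p,proj("scene",p),proj("top",p))
for z in (28,47): print(z,proj("scene",[461,-341,z]),proj("top",[461,-341,z]))
for n in("top","scene"):
    im=cv2.imread(f'pics/{n[0]}2.png'); x,y,w,h={"top":(322,236,24,24),"scene":(183,178,22,18)}[n]
    m=(im[y:y+h,x:x+w].max(2)<45).astype(np.uint8); print(n,np.argwhere(m)[:,::-1].mean(0)+[x,y])
E
python3 - <<'E'
import numpy as np;print(open('log.txt').read())
E
```

```text
[ 460.6390036  -340.74120587  218.63008276] [[186.4625596  147.09063291]] [[356.05194437 244.74158775]]
28 [[193.70730217 189.83204872]] [[337.68404129 251.48453695]]
47 [[193.03487693 185.92704165]] [[339.22629527 250.90912391]]
top [336.09090909 248.42975207]
scene [194.07777778 186.96666667]
[[-1.345416198477302, 0.35358900760916484, 1.6340466962752955, 1.978507965368311e-05, 1.1552116649345765, -0.0023932942396640154], [141.0371436382342, -608.4002422628322, 197.13605726174387], [-3.1200017230262005, -0.3568583232528551, 0.00019096311369719678]]
[[-1.0014531761173802, 0.28445150020097115, 1.7999889282212227, 0.002597497761318439, 1.060093580288249, -0.084276130958688], [303.9150173331076, -470.4719733928843, 169.24629443837983], [-2.9727330166218597, -1.0055406905652404, -0.0023403425837101215]]
[[-0.6553767035922734, 0.3590927182531365, 1.8169810485966371, -0.000450387894495848, 0.9666947223881037, -0.1621317103785304], [454.63927110492216, -347.7756868646592, 120.30560414410107], [-2.695518751865042, -1.611759482858159, 0.001220178918524006]]
[[-0.6417857931656428, 0.4871446254204697, 1.8706807856363845, -0.00027142526782935087, 0.7858989422845131, -0.14516710194871066], [459.5613786192323, -341.658496891342, 28.42484603613056], [-2.6974777075262555, -1.6066429757936669, 0.001556518552869585]]
[[-0.6395082058480158, 0.2494512793287768, 1.7205027015471508, 2.2689252956608346e-05, 1.1656127938390792, -0.14475092752644597], [462.45181862703953, -342.08307436992436, 222.3158636776299], [2.692997509725984, 1.6070050554507795, 0.003651073331484031]]
```

```bash
python3 - <<'E'
from h import *
np.set_printoptions(precision=1,suppress=True)
y=lambda w:np.array([np.sin(w),-np.cos(w),0])
c=np.array([141,-608.6,197.3+13]);print('start tips',proj("scene",[c+50*y(.228),c-50*y(.228)]))
c=np.array([459.6,-341.7,41]);print('g1 tips',proj("scene",[c+50*y(1.079),c-50*y(1.079)]))
o=ray("top",(250,190))[0];print('topcam',o,'scenecam',ray("scene",(250,190))[0])
im=cv2.imread('pics/scene0.png'); 
f=lambda im,x,y,w,h,k:cv2.resize(im[y:y+h,x:x+w],None,fx=k,fy=k,interpolation=cv2.INTER_CUBIC)
cv2.imwrite('pics/tipcmp.png',np.hstack([f(im,100,40,70,60,5.5),f(cv2.imread('pics/s2.png'),160,100,60,60,5.5)]))
E
```

```text
start tips [[123.6  95.1]
 [150.1  92.9]]
g1 tips [[183.7 195.3]
 [202.2 178.8]]
topcam [ 361.4 -108.1 1081.6] scenecam [1484.8    5.5 1039.9]
```

View pics/tipcmp.png

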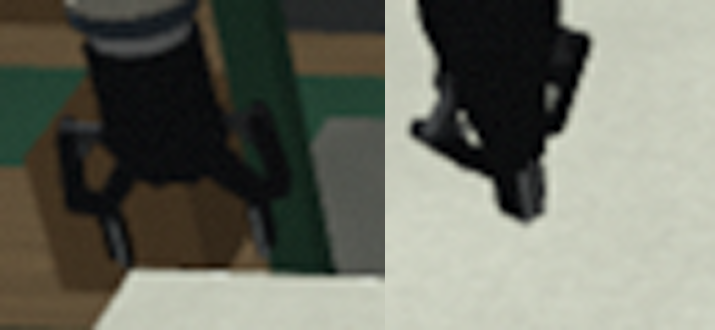

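The picture shows the real tips ~7 px (about 33 mm) above the projected TCP in every pose, so the fingers shut above the grip. The open fingertips sit 13 mm farther back than the TCP, so I can safely go down to about reported z = -5.

```bash
python3 -m inch '[[[0,0,0,0,0,0],[0,0,0.3,0,0,0],[0,0,0.6,0,0,0],[0,0,0.6,0,0,0],[0,0,0.6,0,0,0],[0,0,0.6,0,0,0],[0,0,0.6,0,0,0]]]' 1; python3 -c "
from h import *
go((461,-340.5,-5),down(1.079))"
```

```text
clock: 3.85
eef_pos: [461.6, -341.5, 99.8]
tcp_rot: [3.141, 0.0, 1.076]
contact_force: [1.3, 0.3, -0.4]
opening: 0.976
grasp_force: 0.0
at [ 461.6 -341.5   99.8] q [-0.64  0.39  1.83 -0.    0.92 -0.14] row [0.0029, -0.0052, 0.5238, 0.0001, 0.0, -0.001] mm 105 deg 0.2
```

```bash
python3 -m inch '[[[0,-0.005,0.15,0,0,0],[0,-0.005,0.3,0,0,0],[0,-0.005,0.4,0,0,0],[0,-0.005,0.46,0,0,0],[0,-0.005,0.49,0,0,0],[0,-0.005,0.49,0,0,0]]]'; python3 -m inch '[[[0,0,0.01,0,0,0],[0,0,0.02,0,0,0],[0,0,0.03,0,0,0],[0,0,0.03,0,0,0]]]'; python3 - <<'E'
from h import *
im2=r.grab_frame("scene")[:,:,::-1]; im=r.grab_frame("top")[:,:,::-1]
f=lambda im,x,y,w,h,k:cv2.resize(im[y:y+h,x:x+w],None,fx=k,fy=k,interpolation=cv2.INTER_CUBIC)
cv2.imwrite('pics/g3.png',f(im2,165,140,80,70,8))
E
```

```text
clock: 4.35
eef_pos: [460.8, -341.0, 1.3]
tcp_rot: [3.141, 0.0, 1.076]
contact_force: [-0.7, -0.6, -0.5]
opening: 0.999
grasp_force: 0.0
clock: 4.68
eef_pos: [460.5, -340.8, -4.7]
tcp_rot: [3.141, 0.0, 1.076]
contact_force: [-0.4, -0.2, -0.3]
opening: 1.001
grasp_force: 0.0
```

View pics/g3.png

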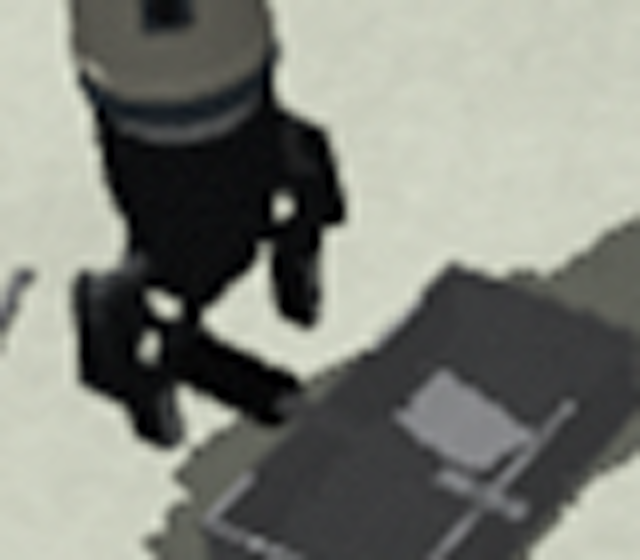

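The fingertips at crop (165,440) and (300,320) now straddle the grip (≈225,368), with the tips at about z = 40 as intended. Closing.

```bash
python3 -m inch '[[[0,0,0,0,0,0],[0,0,0,0,0,0],[0,0,0,0,0,0],[0,0,0,0,0,0],[0,0,0,0,0,0],[0,0,0,0,0,0],[0,0,0,0,0,0],[0,0,0,0,0,0]]]' -1 60
```

```text
clock: 5.45
eef_pos: [460.2, -340.6, -5.1]
tcp_rot: [-3.142, -0.0, 1.076]
contact_force: [-0.6, 0.8, 1.1]
opening: 0.244
grasp_force: 62.2
```

```bash
python3 -m inch '[[[0,0,-0.03,0,0,0],[0,0,-0.1,0,0,0],[0,0,-0.25,0,0,0],[0,0,-0.45,0,0,0],[0,0,-0.65,0,0,0],[0,0,-0.85,0,0,0],[0,0,-1,0,0,0],[0,0,-1,0,0,0]]]'; python3 -m inch '[[[0,0,-0.2,0,0,0],[0,0,-0.4,0,0,0],[0,0,-0.4,0,0,0],[0,0,-0.4,0,0,0],[0,0,-0.4,0,0,0]]]'; python3 - <<'E'
from h import *
np.set_printoptions(precision=4,suppress=True)
log(); a=cv2.imread('pics/s2.png')
im=r.grab_frame("top")[:,:,::-1]; im2=r.grab_frame("scene")[:,:,::-1]
cv2.imwrite('pics/t4.png',im); cv2.imwrite('pics/s4.png',im2)
p,R,s=cur(); print(p)
M=R.as_matrix(); g=p+[0,0,33]-19*M[:,2]; P=[g,g+30*M[:,0],g+160*M[:,0]]
print('scene',proj("scene",P),'top',proj("top",P))
# fit
from scipy.optimize import least_squares
L=[json.loads(l) for l in open('log.txt')]
Q=np.array([l[0] for l in L]);P=np.array([l[1] for l in L])
rad=np.hypot(P[:,0],P[:,1]); az=np.arctan2(P[:,1],P[:,0])
print('az-j1',az-Q[:,0])
def f(x):
    h,a1,a2,a3,d4,d6=x; A=Q[:,1];B=A+Q[:,2]; T=B+Q[:,4]
    rr=a1+a2*np.sin(A)+a3*np.cos(B)*-1+d4*np.sin(B)+d6*np.sin(T)
    zz=h+a2*np.cos(A)+a3*np.sin(B)+d4*np.cos(B)+d6*np.cos(T)
    return np.r_[rr-rad,zz-P[:,2]]
s=least_squares(f,[400,50,450,0,450,300]);print(s.x,f(s.x))
E
```

```text
clock: 6.12
eef_pos: [463.3, -342.9, 202.1]
tcp_rot: [3.131, 0.002, 1.076]
contact_force: [1.4, -1.2, 0.4]
opening: 0.241
grasp_force: 61.9
clock: 6.53
eef_pos: [459.8, -340.3, 274.3]
tcp_rot: [-3.141, -0.0, 1.076]
contact_force: [-0.7, 0.3, -1.1]
opening: 0.241
grasp_force: 61.9
[ 459.3909 -339.9804  273.171 ]
scene [[182.0179 119.1231]
 [189.52   122.1849]
 [223.848  136.195 ]] top [[369.9628 240.0144]
 [356.7363 232.2314]
 [300.8675 199.3558]]
az-j1 [0.0024 0.0042 0.0024 0.0025 0.0026 0.0026 0.0026]
[293.7625   0.0052 568.0805 -58.4918 494.2993 375.9513] [-0.0004 -0.0016  0.0011  0.0001 -0.0005  0.0002  0.0011  0.0006 -0.0011
  0.      0.0002  0.0001  0.0001  0.0001]
```

```bash
python3 - <<'E'
from h import *
np.set_printoptions(precision=1,suppress=True)
px=lambda a:((a[0]-.5)/1.5,(a[1]-.5)/1.5)
A=plane("top",px((66,382)),8);B=plane("top",px((262,345)),8);d=A-B;print('plate',A,B,np.linalg.norm(d),np.degrees(np.arctan2(d[1],d[0])))
H=[plane("top",px(a),248) for a in((141,251),(195,243),(203,302),(149,311))];Hc=sum(H)/4
print(np.array(H),Hc,[np.linalg.norm(H[i]-H[(i+1)%4]) for i in range(4)])
for u in (H[0]-H[1],H[3]-H[2]):print(np.degrees(np.arctan2(u[1],u[0])))
for u in (H[0]-H[3],H[1]-H[2]):print(np.degrees(np.arctan2(u[1],u[0]))+90)
m,e=tri((310.4,195.4),(192.7,175.3));print('mouth',m,e)
v=(Hc-m)[:2];print('head-mouth',np.linalg.norm(v),np.degrees(np.arctan2(v[1],v[0])))
# mouth darker interior via thresholds
for n,(x,y,w,h) in {"top":(184,166,18,18),"scene":(303,188,18,18)}.items():
    g=cv2.cvtColor(cv2.imread(f'pics/{n}0.png'),cv2.COLOR_BGR2GRAY)[y:y+h,x:x+w];print(n,x,y);print(g)
E
```

```text
plate [408.3 485.2   8. ] [498.9 123.2   8. ] 373.1785298412041 104.04488355436776
[[603.3 273.7 248. ]
 [620.8 191.9 248. ]
 [528.3 167.5 248. ]
 [509.9 247.1 248. ]] [565.6 220.1 248. ] [np.float64(83.63427324212742), np.float64(95.71682126472801), np.float64(81.67343989802853), np.float64(97.0546225467541)]
102.13566556817042
102.99795075454479
105.91683450481847
104.7885630684685
mouth [614.1  56.5 183.6] 5.145425729733017
head-mouth 170.63537493615007 106.53499886002723
top 184 166
[[140 135 134 132 131 135 137 134 134 135 136 141 136 136 132 132 132 132]
 [138 134 131 128 133 135 142 137 136 134 140 140 137 138 135 132 131 133]
 [132 133 135 131 133 133 138 137 138 138 138 136 136 130 132 135 136 138]
 [133 136 138 134 136 138 138 136 142 137 135 136 131 131 137 134 132 133]
 [140 137 136 135 129 137 126 115 126 133 135 134 136 137 134 133 129 134]
 [140 140 136 138 120  95  81  73  72  86 103 132 135 136 132 137 133 139]
 [134 139 139 135 102  71  55  61  65  70  83 107 132 135 131 131 135 137]
 [136 140 132  96  87  57  49  62  67  74  73  87 129 138 132 133 136 136]
 [135 13
[... 1407 characters left out ...]
 94 122 159 194 208 205]
 [199 196 183 141 105 101  99  94  94  85  69  73  85  88 105 146 182 198]
 [199 196 191 156 112 107 105  99  89  69  58  69  80  83  87  97 120 157]
 [200 197 196 187 142  94  79  69  57  51  56  64  71  75  83  85  88 106]
 [198 197 196 198 184 158 154 133  93  54  50  57  61  66  73  81  85  88]
 [198 199 197 200 202 201 202 195 177 147  90  45  52  58  66  72  76  83]
 [197 198 200 200 199 198 199 202 206 201 175 116  53  50  56  60  65  74]
 [197 197 198 197 198 197 200 201 202 201 205 184 138  95  58  50  56  62]
 [201 200 200 199 198 198 198 201 203 199 198 199 194 177 135  70  48  54]
 [202 204 202 197 194 196 197 199 203 203 201 200 201 205 194 152  95  56]]
```

```bash
cat >> h.py <<'E'
PR=[568.08,58.49,494.30]
def fk(q,h,lat=0):
    a=Rn.from_euler('z',q[0]);B=q[1]+q[2]
    R=a*Rn.from_euler('y',B)*Rn.from_euler('z',q[3])*Rn.from_euler('y',q[4])
    s,c=np.sin,np.cos
    w=np.array([568.08*s(q[1])+58.49*c(B)+494.3*s(B),0,h+568.08*c(q[1])-58.49*s(B)+494.3*c(B)])
    return a.apply(w)+R.apply([0,0,h+82.19]),R*Rn.from_euler('z',q[5]+np.pi/2)
LIM=np.array([[-2.63,2.63],[-.92,2.1],[.06,2.66],[-1.3,4.44],[0,2.69],[-3.02,3.02]])
def ik(p,R,h,q0):
    from scipy.optimize import least_squares
    def f(q):
        P,Q=fk(q,h); return np.r_[(P-p)/100,(R.inv()*Q).as_rotvec()]
    s=least_squares(f,np.clip(q0,LIM[:,0]+.01,LIM[:,1]-.01),bounds=LIM.T); return s.x,np.sqrt(2*s.cost)
az=np.radians(104.3); YC=np.array([np.cos(az),np.sin(az),0])
XD=(YC-[0,0,1])/np.sqrt(2)      # insertion direction
F=np.cross(YC,[0,0,1.]); G=-(YC+[0,0,1])/np.sqrt(2)
def ins(phi):
    "insertion orientation: tool x=XD, z=cos(phi)*F+sin(phi)*G"
    z=np.cos(phi)*F+np.sin(phi)*G; return Rn.from_matrix(np.c_[XD,np.cross(z,XD),z])
E
python3 - <<'E'
from h import *
np.set_printoptions(precision=2,suppress=True)
for t in((192.3,175.6),(192.7,175.6)):
  for s in((309.7,195.6),(310.1,195.5)): m,e=tri(s,t);print('mouth',m,e)
print('F',F,'G',G)
for l in open('log.txt'):
    l=json.loads(l);p,R=fk(l[0],300);print(p-l[1],(R.inv()*Rn.from_rotvec(l[2])).magnitude())
q0=np.array(json.loads(l if isinstance(l,str) else json.dumps(l))[0])
m=np.array([614,56.5,185])
for h in(200,300,400):
  for ph in(0,25,45,65,90):
    R=ins(np.radians(ph)); z=R.as_matrix()[:,2]
    for dd in (30,220):
      p=m-dd*XD+z*(19+33); b=min((ik(p,R,h,g) for g in([.1,.5,1.6,0,1,-.2],[.1,.3,1.6,1,.8,0],[.1,.3,1.6,2.5,.8,0],[.1,.3,1.6,-1,.8,0])),key=lambda t:t[1])
      print(h,ph,dd,b[0],round(b[1],3))
E
```

```text
mouth [613.69  56.05 182.49] 2.0769442170747188
mouth [613.58  56.6  182.75] 3.264568045068096
mouth [613.74  55.56 182.42] 3.0608885739201024
mouth [613.64  56.12 182.69] 4.248315802944767
F [ 0.97  0.25 -0.  ] G [ 0.17 -0.69 -0.71]
[-1.46 -0.33  0.  ] 4.268228219024391e-16
[-1.26 -0.79 -0.  ] 3.4177228774722374e-16
[-0.92 -1.19 -0.  ] 3.539443214987272e-16
[-0.91 -1.19 -0.  ] 2.88761617007077e-16
[-0.87 -1.22 -0.  ] 2.335436203407697e-16
[-0.89 -1.2  -0.  ] 3.7689629937957786e-16
[-0.9 -1.2 -0. ] 3.272421295193286e-16
200 0 30 [-0.05  0.53  2.27  2.82  1.24  2.46] 0.0
200 0 220 [-0.34  0.29  2.11  2.41  0.97  2.83] 0.0
200 25 30 [0.13 0.37 2.24 3.42 0.75 2.16] 0.0
200 25 220 [-0.18  0.16  2.08  2.85  0.38  2.55] 0.0
200 45 30 [0.24 0.32 2.14 4.28 0.58 1.46] 0.0
200 45 220 [-0.06  0.14  2.01  4.44  0.27  1.04] 0.044
200 65 30 [ 0.31  0.34  1.98 -1.27  0.77  0.83] 0.0
200 65 220 [ 0.05  0.18  1.84 -1.02  0.69  0.29] 0.0
200 90 30 [ 0.32  0.45  1.76 -0.87  1.18  0.52] 0.0
200 90 220 [ 0.1   0.32  1.63 -0.85  1.21  0.18] 0.0
300 0 30 [-0.15  0.81  2.43  2.74  1.66  2.32] 0.0
300 0 220 
[... 248 characters left out ...]
45  0.36  2.07 -1.3   0.83  1.01] 0.0
300 65 220 [ 0.16  0.14  1.98 -1.12  0.73  0.5 ] 0.0
300 90 30 [ 0.44  0.5   1.75 -0.83  1.22  0.63] 0.0
300 90 220 [ 0.22  0.33  1.67 -0.84  1.25  0.3 ] 0.0
400 0 30 [-0.33  1.24  2.49  2.47  2.05  2.  ] 0.0
400 0 220 [-0.71  0.7   2.44  2.19  1.57  2.36] 0.0
400 25 30 [0.3  0.8  2.61 3.49 1.52 2.4 ] 0.0
400 25 220 [-0.27  0.24  2.55  2.9   0.92  2.39] 0.0
400 45 30 [0.56 0.44 2.43 4.22 0.9  1.91] 0.0
400 45 220 [0.13 0.05 2.38 4.17 0.5  1.48] 0.0
400 65 30 [ 0.6   0.4   2.14 -1.29  0.89  1.18] 0.0
400 65 220 [ 0.3   0.13  2.1  -1.18  0.8   0.7 ] 0.0
400 90 30 [ 0.55  0.56  1.73 -0.79  1.25  0.71] 0.0
400 90 220 [ 0.33  0.37  1.7  -0.82  1.28  0.42] 0.0
```

```bash
python3 - <<'E'
from h import *
np.set_printoptions(precision=2,suppress=True)
px=lambda a:((a[0]-.5)/1.5,(a[1]-.5)/1.5)
print('bottle top',plane("top",px((303,165)),190),'mug',plane("top",px((515,232)),95))
m=np.array([613.7,56,184]);R=ins(np.pi/2);T=m-225*XD+52*G
print('target',T,R.as_euler('xyz'))
for h in(200,300,400):print(ik(T,R,h,[.2,.3,1.7,-.8,1.2,.3]))
go(T,R)
E
```

```text
bottle top [789.14  45.93 190.  ] mug [ 722.6 -340.1   95. ]
target [ 662.08 -133.8   306.33] [3.14 0.79 1.82]
(array([ 0.1 ,  0.32,  1.63, -0.85,  1.21,  0.17]), np.float64(8.459344811526448e-10))
(array([ 0.21,  0.33,  1.67, -0.84,  1.24,  0.29]), np.float64(5.716711098492386e-11))
(array([ 0.33,  0.36,  1.7 , -0.83,  1.28,  0.41]), np.float64(9.272169590487343e-11))
at [ 459.4 -340.   273.2] q [-0.64  0.21  1.66 -0.    1.28 -0.14] row [1.3885, 0.402, -0.1663, -0.0937, -0.2385, -0.2241] mm 291 deg 61.3
```

```bash
python3 -m inch '[[[0.05,0.01,-0.05,0,0,0],[0.7,0.2,-0.2,-0.047,-0.12,-0.112],[0.7,0.2,-0.2,-0.047,-0.12,-0.112],[0.7,0.2,-0.2,-0.047,-0.12,-0.112],[0.7,0.2,-0.2,-0.047,-0.12,-0.112],[0.7,0.2,-0.2,-0.047,-0.12,-0.112],[0.7,0.2,-0.2,-0.047,-0.12,-0.112],[0.7,0.2,-0.2,-0.047,-0.12,-0.112]]]'; python3 - <<'E'
from h import *
np.set_printoptions(precision=2,suppress=True)
p,R,s=cur()
for h in range(200,460,40):print(h,(fk(s["qpos"],h)[0]-p))
m=np.array([613.7,56,184]);R=ins(np.pi/2);T=m-225*XD+52*G; go(T,R)
E
```

```text
clock: 7.3
eef_pos: [561.9, -235.0, 314.3]
tcp_rot: [3.061, 0.394, 1.417]
contact_force: [-0.5, 0.4, -0.1]
opening: 0.248
grasp_force: 61.9
200 [-2.27 35.19 -7.47]
240 [-1.4  19.59 -4.29]
280 [-0.54  3.98 -1.11]
320 [  0.32 -11.62   2.06]
360 [  1.18 -27.22   5.24]
400 [  2.04 -42.82   8.42]
440 [  2.9  -58.42  11.6 ]
at [ 561.9 -235.   314.3] q [-0.16  0.18  1.67 -0.42  1.23  0.11] row [0.5478, 0.4312, -0.1502, -0.0465, -0.1185, -0.112] mm 143 deg 30.5
```

```bash
python3 -m inch '[[[0.548,0.431,-0.15,-0.0465,-0.1185,-0.112],[0.548,0.431,-0.15,-0.0465,-0.1185,-0.112],[0.548,0.431,-0.15,-0.0465,-0.1185,-0.112],[0.548,0.431,-0.15,-0.0465,-0.1185,-0.112],[0.548,0.431,-0.15,-0.0465,-0.1185,-0.112],[0.548,0.431,-0.15,-0.0465,-0.1185,-0.112],[0.548,0.431,-0.15,-0.0465,-0.1185,-0.112]]]'; python3 - <<'E'
from h import *
np.set_printoptions(precision=2,suppress=True)
p,R,s=cur()
im=r.grab_frame("top")[:,:,::-1]; im2=r.grab_frame("scene")[:,:,::-1]
cv2.imwrite('pics/t5.png',im); cv2.imwrite('pics/s5.png',im2)
M=R.as_matrix();print(p,M[:,0],XD,s["qpos"])
for nm,g in(('tool',p-52*M[:,2]),('world',p+[0,0,33]-19*M[:,2])):
    P=[g,g+30*M[:,0],g+160*M[:,0]];print(nm,P[2],proj("scene",P).round(1).tolist(),proj("top",P).round(1).tolist())
f=lambda im,x,y,w,h,k:cv2.resize(im[y:y+h,x:x+w],None,fx=k,fy=k,interpolation=cv2.INTER_CUBIC)
cv2.imwrite('pics/g5.png',np.hstack([f(im2,250,120,80,110,5),f(im,180,150,80,110,5)]))
E
```

```text
clock: 7.88
eef_pos: [661.6, -136.1, 306.3]
tcp_rot: [3.141, 0.785, 1.816]
contact_force: [-0.1, -0.1, -0.5]
opening: 0.241
grasp_force: 61.9
[ 661.62 -136.07  306.3 ] [-0.17  0.69 -0.71] [-0.17  0.69 -0.71] [ 0.2   0.33  1.67 -0.84  1.24  0.28]
tool [625.19   9.33 229.92] [[253.5, 159.2], [261.6, 164.5], [293.9, 185.7]] [[256.2, 140.3], [246.3, 145.7], [208.8, 166.4]]
world [630.87 -13.3  239.59] [[244.5, 157.3], [252.8, 162.6], [285.9, 184.1]] [[267.3, 136.6], [257.1, 142.1], [218.2, 163.4]]
```

View pics/g5.png

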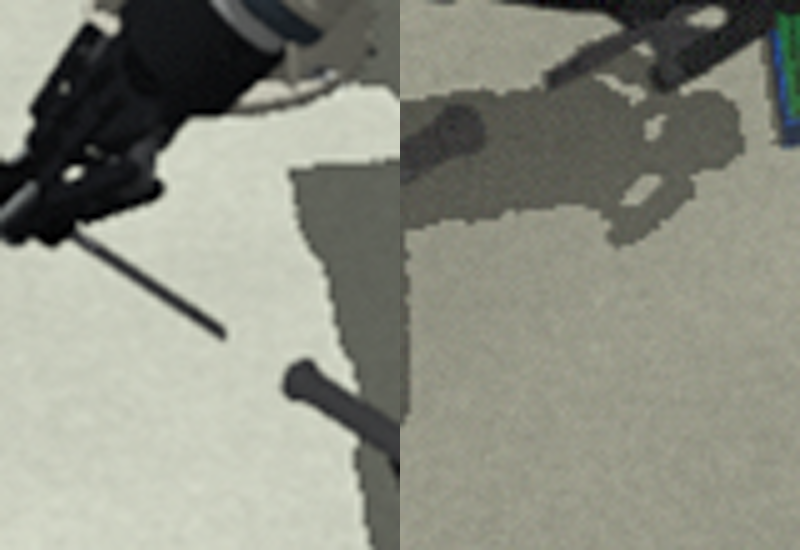

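The scene view shows the tip at (294.0,186.4), in line with the mouth at ≈ (310,195.6). In the top view the tip is at (210,166.2). Both match a 33 mm TCP offset along tool z.

```bash
python3 - <<'E'
from h import *
np.set_printoptions(precision=2,suppress=True)
# refine tip by masks: dark pixels (scene), bright/dark check in top
g=cv2.cvtColor(cv2.imread('pics/s5.png'),cv2.COLOR_BGR2GRAY);print(g[180:192,286:300])
g=cv2.cvtColor(cv2.imread('pics/t5.png'),cv2.COLOR_BGR2GRAY);print(g[160:172,204:222])
g=cv2.cvtColor(cv2.imread('pics/t5.png'),cv2.COLOR_BGR2GRAY);print(g[166:184,184:202])
P=np.array([625.19,9.33,229.92])
for s,t in(((294,186.4),(210,166.2)),((293.8,186),(209.5,166.3))):
  tip,e=tri(s,t)
  m=tri((309.8,195.5),(192.4,175.6))[0]
  v=m-tip;a=v@XD;lat=v-a*XD;print('tip',tip,e,'d pred',tip-P,'gap',a,'lateral in F,G',lat@F,lat@G)
v=m-P;print('pred lateral',v@XD,v@F,v@G)
E
```

```text
[[ 68 129 170 193 204 201 199 201 201 200 201 199 200 200]
 [ 46  55  88 142 191 205 203 203 202 200 198 199 200 200]
 [101  59  39  58 124 176 198 207 203 199 199 200 198 200]
 [182 140  73  37  48  94 151 193 206 199 198 197 201 203]
 [209 197 156 103  57  43  67 128 175 196 204 203 203 205]
 [206 207 200 179 137  77  41  50 111 183 206 203 202 200]
 [205 206 201 205 194 156 102  56  65 159 206 202 197 202]
 [203 201 201 201 204 198 178 132  89 162 206 201 201 203]
 [204 200 200 200 199 201 205 190 171 190 203 200 202 203]
 [205 203 203 203 203 204 205 203 203 202 203 202 203 203]
 [202 202 203 205 208 208 205 202 203 202 201 200 203 206]
 [199 200 201 204 203 203 202 203 202 201 201 199 200 203]]
[[146 147 142 145 146 147 149 154 154 152 136  92  59  52  53  57  55  52]
 [147 148 146 142 145 149 148 158 156 122  85  58  50  54  54  53  56  58]
 [148 146 150 150 151 149 151 123 110  76  48  40  53  58  59  53  64  68]
 [149 147 149 155 154 152 121  77  63  52  39  44  53  48  63  66  77  82]
 [146 150 145 153 118  83  57  45  50  51  52  46  53  65  84  88  92  91]
 [150 148 152 15
[... 1532 characters left out ...]
63  69  84  90  87  86  88]
 [ 64  59  57  64  54  56  62  59  62  61  64  71  86  89  91  88  91  84]
 [ 61  58  61  53  61  60  71  77  81  76  87  87  87  85  88  84  93  90]
 [ 61  59  58  59  68  85  90  89  86  79  81  89  84  81  90  91  87  91]
 [ 62  67  71  83  87  87  85  86  87  81  86  91  88  96  89  88  89  90]]
tip [626.4    8.3  227.96] 2.8433499639728765 d pred [ 1.21 -1.03 -1.96] gap 66.89187086053442 lateral in F,G -0.6084569138704076 -2.9889816184832996
tip [625.79   8.49 229.06] 1.1920106777728012 d pred [ 0.6  -0.84 -0.86] gap 67.43607689312734 lateral in F,G -0.06756610404741165 -1.9756034113123209
pred lateral 67.36167660806535 0.31068158439197835 -0.6916162985557129
```

```bash
python3 -m inch '[[[0.1,0,-0.007,0,0,0],[0.2,0,-0.007,0,0,0],[0.26,0,-0.007,0,0,0],[0.3,0,-0.007,0,0,0],[0.3,0,-0.007,0,0,0],[0.3,0,-0.007,0,0,0]]]'; python3 -m inch '[[[0.02,0,0,0,0,0],[0.04,0,0,0,0,0],[0.06,0,0,0,0,0],[0.08,0,0,0,0,0],[0.1,0,0,0,0,0],[0.1,0,0,0,0,0],[0.1,0,0,0,0,0]]]'; python3 -c "
from h import *
p,R,s=cur();print(p,'tool-frame force',R.inv().apply(s['contact_force']).round(1),s['wrist_torque'])
M=R.as_matrix();t=p-52*M[:,2]+160*M[:,0];v=t-np.array([613.7,56,184]);print('depth',v@XD,'lat F,G',v@F,v@G)"
```

```text
clock: 8.48
eef_pos: [651.7, -93.7, 265.8]
tcp_rot: [3.14, 0.787, 1.818]
contact_force: [0.9, 0.4, -0.2]
opening: 0.245
grasp_force: 61.9
clock: 9.07
eef_pos: [647.9, -79.3, 250.9]
tcp_rot: [3.141, 0.787, 1.82]
contact_force: [1.1, 0.1, -0.7]
opening: 0.248
grasp_force: 61.9
[647.91808906 -79.26547141 250.8778018 ] tool-frame force [0.4 1.  0.6] [0.42136917 0.08183824 0.02283095]
depth 14.144469054721819 lat F,G -0.17857456550678003 -0.33920712887868043
```

```bash
python3 -m inch '[[[0.02,0,0,0,0,0],[0.04,0,0,0,0,0],[0.06,0,0,0,0,0],[0.08,0,0,0,0,0],[0.1,0,0,0,0,0],[0.12,0,0,0,0,0],[0.12,0,0,0,0,0],[0.12,0,0,0,0,0]]]'; cat >c.py <<'E'
from h import *
np.set_printoptions(precision=2,suppress=True)
p,R,s=cur();print('tool force',R.inv().apply(s['contact_force']),'tool torque',R.inv().apply(s['wrist_torque']))
M=R.as_matrix();t=p-52*M[:,2]+160*M[:,0];v=t-np.array([613.7,56,184]);print('depth',v@XD,'lat F,G',v@F,v@G)
E
python3 c.py
```

```text
clock: 9.73
eef_pos: [643.8, -62.9, 233.9]
tcp_rot: [3.141, 0.787, 1.82]
contact_force: [0.3, 0.1, -0.2]
opening: 0.245
grasp_force: 61.9
tool force [0.17 0.36 0.1 ] tool torque [0.   0.33 0.01]
depth 38.116986683717634 lat F,G -0.14156040902760025 -0.2839906115681395
```

```bash
python3 -m inch '[[[0.03,0,0,0,0,0],[0.06,0,0,0,0,0],[0.09,0,0,0,0,0],[0.12,0,0,0,0,0],[0.15,0,0,0,0,0],[0.18,0,0,0,0,0],[0.18,0,0,0,0,0],[0.18,0,0,0,0,0]]]'; python3 c.py; python3 - <<'E'
from h import *
im=r.grab_frame("top")[:,:,::-1]; im2=r.grab_frame("scene")[:,:,::-1]
f=lambda im,x,y,w,h,k:cv2.resize(im[y:y+h,x:x+w],None,fx=k,fy=k,interpolation=cv2.INTER_CUBIC)
cv2.imwrite('pics/g6.png',np.hstack([f(im2,260,140,80,100,5),f(im,170,130,80,100,5)]))
E
```

```text
clock: 10.4
eef_pos: [637.5, -38.1, 208.3]
tcp_rot: [-3.142, 0.787, 1.82]
contact_force: [0.6, -0.4, -0.7]
opening: 0.245
grasp_force: 61.9
tool force [0.14 0.46 0.82] tool torque [0.04 0.37 0.01]
depth 74.28894907565329 lat F,G -0.18113558745632996 -0.20652879350746173
```

```bash
python3 -m inch '[[[0.03,0,0,0,0,0],[0.06,0,0,0,0,0],[0.09,0,0,0,0,0],[0.12,0,0,0,0,0],[0.15,0,0,0,0,0],[0.18,0,0,0,0,0],[0.2,0,0,0,0,0],[0.2,0,0,0,0,0]]]'; python3 c.py
```

```text
clock: 11.17
eef_pos: [630.3, -10.4, 179.4]
tcp_rot: [-3.141, 0.787, 1.821]
contact_force: [-0.2, 0.1, -0.6]
opening: 0.244
grasp_force: 61.9
tool force [ 0.53 -0.15  0.35] tool torque [ 0.04  0.35 -0.04]
depth 114.94088648833254 lat F,G -0.3553084500669697 -0.04201490792791727
```

Now the final approach, slow, to the collar stop.

```bash
python3 -m inch '[[[0.01,0,0,0,0,0],[0.02,0,0,0,0,0],[0.03,0,0,0,0,0],[0.04,0,0,0,0,0],[0.05,0,0,0,0,0],[0.05,0,0,0,0,0]]]'; python3 c.py;  python3 -m inch '[[[0.005,0,0,0,0,0],[0.01,0,0,0,0,0],[0.015,0,0,0,0,0],[0.015,0,0,0,0,0]]]'; python3 c.py
```

```text
clock: 11.67
eef_pos: [628.8, -4.1, 172.9]
tcp_rot: [3.141, 0.787, 1.819]
contact_force: [1.2, -0.4, -0.3]
opening: 0.243
grasp_force: 61.9
tool force [-0.25  1.07  0.71] tool torque [-0.02  0.4   0.06]
depth 124.13451534239925 lat F,G -0.06960610200115794 -0.12282263159859363
clock: 12.0
eef_pos: [628.3, -2.1, 170.9]
tcp_rot: [3.141, 0.787, 1.819]
contact_force: [-0.5, -0.9, 0.2]
opening: 0.245
grasp_force: 61.9
tool force [-0.67 -0.67  0.41] tool torque [-0.02  0.39 -0.02]
depth 126.98266823460168 lat F,G -0.03704278690484257 -0.12982217125123074
```

```bash
python3 -m inch '[[[0.005,0,0,0,0,0],[0.01,0,0,0,0,0],[0.015,0,0,0,0,0],[0.015,0,0,0,0,0]]]'; python3 c.py;  python3 -m inch '[[[0.005,0,0,0,0,0],[0.01,0,0,0,0,0],[0.01,0,0,0,0,0]]]'; python3 c.py
```

```text
clock: 12.33
eef_pos: [628.3, -1.5, 170.6]
tcp_rot: [3.14, 0.791, 1.818]
contact_force: [-0.1, -6.9, 7.4]
opening: 0.243
grasp_force: 61.9
tool force [-9.94 -1.75 -0.43] tool torque [ 0.04 -1.28 -0.14]
depth 127.79639148617211 lat F,G 0.1882691838710764 0.32239011102785076
clock: 12.58
eef_pos: [628.3, -1.5, 170.7]
tcp_rot: [3.14, 0.794, 1.817]
contact_force: [1.2, -13.7, 14.0]
opening: 0.246
grasp_force: 61.9
tool force [-19.49  -2.19  -0.11] tool torque [ 0.22 -2.49 -0.18]
depth 127.86929165192817 lat F,G 0.3138663386675746 0.776375478136412
```

The collar stopped at 128 mm depth with axial force rising to 19 N, so it is seated. Drawing it out.

```bash
python3 -m inch '[[[-0.03,0,0,0,0,0],[-0.08,0,0,0,0,0],[-0.14,0,0,0,0,0],[-0.2,0,0,0,0,0],[-0.28,0,0,0,0,0],[-0.36,0,0,0,0,0],[-0.44,0,0,0,0,0],[-0.5,0,0,0,0,0]]]'; python3 c.py;  python3 -m inch '[[[-0.1,0,0,0,0,0],[-0.2,0,0,0,0,0],[-0.3,0,0,0,0,0],[-0.4,0,0,0,0,0],[-0.5,0,0,0,0,0],[-0.55,0,0,0,0,0],[-0.55,0,0,0,0,0]]]'; python3 c.py
python3 - <<'E'
from h import *
im=r.grab_frame("top")[:,:,::-1]; im2=r.grab_frame("scene")[:,:,::-1]
cv2.imwrite('pics/t7.png',im); cv2.imwrite('pics/s7.png',im2)
p,R,s=cur();M=R.as_matrix();g=p-52*M[:,2];print('pred tip scene',proj("scene",g+160*M[:,0]),proj("scene",g+90*M[:,0]))
q=cv2.cvtColor(im2,cv2.COLOR_BGR2GRAY);u,v=proj("scene",g+160*M[:,0])[0].astype(int);print(u,v);print(q[v-9:v+8,u-12:u+8])
go((480,-300,240),down(1.1))
E
```

```text
clock: 13.25
eef_pos: [645.3, -68.5, 240.1]
tcp_rot: [3.139, 0.787, 1.817]
contact_force: [-0.9, 0.5, -0.4]
opening: 0.244
grasp_force: 61.9
tool force [ 0.75 -0.77 -0.22] tool torque [-0.    0.35 -0.06]
depth 29.644491942127782 lat F,G 0.18904638907889124 -0.5738560231995155
clock: 13.83
eef_pos: [664.5, -143.9, 318.6]
tcp_rot: [3.136, 0.788, 1.814]
contact_force: [0.2, 0.3, 0.4]
opening: 0.242
grasp_force: 61.9
tool force [-0.06  0.24 -0.46] tool torque [0.04 0.32 0.05]
depth -80.89011227206518 lat F,G 0.4960865878828365 -0.9217397355677194
pred tip scene [[291.70468387 183.49608896]] [[274.63539583 172.27748738]]
291 183
[[128 175 198 202 197 197 199 199 197 197 195 195 196 196 198 197 197 197
  197 200]
 [ 58  97 150 191 202 199 200 200 198 198 197 196 196 198 202 199 198 197
  197 199]
 [ 59  45  69 131 175 197 205 202 203 201 199 197 197 199 201 201 196 196
  196 198]
 [134  73  47  56  96 149 191 206 204 202 199 198 199 198 199 198 197 199
  198 196]
 [193 155 102  59  46  71 130 174 195 202 201 199 200 200 198 196 196 199
  198 198]
 [207 202 179 138  75  47  52  89 145 188 2
[... 414 characters left out ...]
5 207 194 155 100  52  88 172 202 202 202
  202 203]
 [196 202 205 204 202 199 200 205 205 204 199 180 143 149 190 201 202 204
  202 201]
 [199 202 204 200 202 201 202 205 205 200 202 206 198 196 202 200 199 201
  200 198]
 [201 200 201 201 201 201 202 203 201 200 201 203 201 200 197 198 201 202
  200 201]
 [200 200 199 200 201 201 203 203 201 199 199 197 198 200 198 198 200 201
  201 201]
 [200 200 201 201 202 203 203 203 204 204 204 202 205 203 201 200 200 203
  201 202]
 [201 204 203 200 204 204 201 201 201 205 206 207 206 204 202 201 202 202
  201 202]]
at [ 663.5 -142.5  315.9] q [ 0.19  0.32  1.66 -0.84  1.24  0.26] row [-0.1121, -1.0831, 0.6486, 0.0901, 0.2392, 0.2166] mm 253 deg 60.3
```

```bash
python3 -m inch '[[[-0.06,-0.54,0.2,0.045,0.12,0.108],[-0.06,-0.54,0.2,0.045,0.12,0.108],[-0.06,-0.54,0.2,0.045,0.12,0.108],[-0.06,-0.54,0.2,0.045,0.12,0.108],[-0.06,-0.54,0.2,0.045,0.12,0.108],[-0.06,-0.54,0.2,0.045,0.12,0.108]]]'; python3 -c "
from h import *
go((420,-370,190),down(1.1))"
```

```text
clock: 14.43
eef_pos: [568.5, -205.6, 296.5]
tcp_rot: [3.063, 0.391, 1.429]
contact_force: [-0.8, -0.1, -0.1]
opening: 0.243
grasp_force: 61.9
at [ 568.5 -205.6  296.5] q [-0.11  0.2   1.69 -0.42  1.22  0.16] row [-0.646, -0.683, 0.7916, 0.0451, 0.1194, 0.1081] mm 246 deg 30.1
```

```bash
python3 -m inch '[[[-0.646,-0.683,0.79,0.045,0.119,0.108],[-0.646,-0.683,0.79,0.045,0.119,0.108],[-0.646,-0.683,0.79,0.045,0.119,0.108],[-0.646,-0.683,0.79,0.045,0.119,0.108],[-0.646,-0.683,0.79,0.045,0.119,0.108],[-0.646,-0.683,0.79,0.045,0.119,0.108],[-0.646,-0.683,0.79,0.045,0.119,0.108],[-0.646,-0.683,0.79,0.045,0.119,0.108]]]'; python3 -c "
from h import *
go((409,-392,88),down(1.1))"
```

```text
clock: 15.1
eef_pos: [418.3, -368.7, 187.7]
tcp_rot: [-3.136, 0.002, 1.102]
contact_force: [0.1, -0.1, -0.2]
opening: 0.246
grasp_force: 61.9
at [ 418.3 -368.7  187.7] q [-0.72  0.26  1.79 -0.    1.1  -0.25] row [-0.124, 0.0137, 0.4987, -0.0017, 0.0007, 0.0008] mm 103 deg 0.4
```

```bash
python3 -m inch '[[[-0.06,0.007,0.15,0,0,0],[-0.124,0.014,0.3,0,0,0],[-0.124,0.014,0.42,0,0,0],[-0.124,0.014,0.48,0,0,0],[-0.124,0.014,0.495,0,0,0],[-0.124,0.014,0.495,0,0,0],[-0.124,0.014,0.495,0,0,0],[-0.124,0.014,0.495,0,0,0]]]'; python3 - <<'E'
from h import *
np.set_printoptions(precision=2,suppress=True)
im=r.grab_frame("top")[:,:,::-1]; im2=r.grab_frame("scene")[:,:,::-1]
p,R,s=cur();M=R.as_matrix();g=p-52*M[:,2];print(p,s["tcp_rot"],'tip',g+160*M[:,0],proj("top",g+160*M[:,0]),proj("scene",g+160*M[:,0]),np.abs(s["qvel"]).max())
print('rim corner px',proj("top",[[586.7,-245.9,45],[545.5,-333.2,45],[376.5,-255.2,45],[417.7,-163.8,45]]))
f=lambda im,x,y,w,h,k:cv2.resize(im[y:y+h,x:x+w],None,fx=k,fy=k,interpolation=cv2.INTER_CUBIC)
cv2.imwrite('pics/g8.png',np.hstack([f(im,255,185,80,100,5),f(im2,170,120,80,100,5)]))
E
```

```text
clock: 15.77
eef_pos: [412.6, -393.0, 92.9]
tcp_rot: [3.14, 0.002, 1.104]
contact_force: [0.0, 0.3, -0.9]
opening: 0.245
grasp_force: 61.9
[ 412.19 -393.21   92.74] [3.14 0.   1.1 ] tip [ 484.3  -250.25  144.37] [[311.64 236.18]] [[214.98 170.78]] 0.0063947299700236665
rim corner px [[305.35 204.16]
 [336.32 220.32]
 [307.02 280.82]
 [273.68 263.33]]
```

View pics/g8.png

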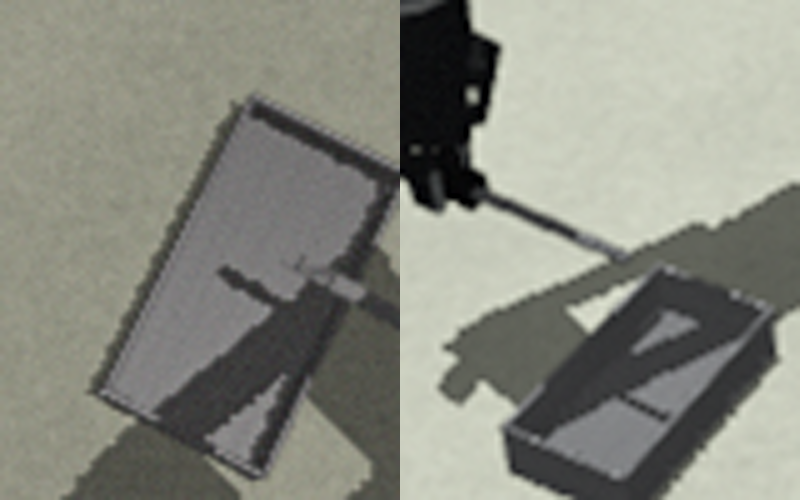

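The top view shows the tip at ≈ (313,238), over the tray's inside, and the tray corners have not moved. The scene view shows the blade level, tip ≈ (215,171.6), matching the predicted 99 mm above the rim. I'll lower it by a few mm, let it settle and hand in.

```bash
python3 -m inch '[[[0,0,0.01,0,0,0],[0,0,0.025,0,0,0],[0,0,0.03,0,0,0],[0,0,0.03,0,0,0],[0,0,0.03,0,0,0],[0,0,0.03,0,0,0],[0,0,0.03,0,0,0],[0,0,0.03,0,0,0]]]'; python3 -c "
from rig import r
print(r.sign_off())"
```

```text
clock: 16.53
eef_pos: [411.3, -392.8, 85.4]
tcp_rot: [-3.141, 0.002, 1.102]
contact_force: [-0.0, -0.7, -0.2]
opening: 0.245
grasp_force: 61.9
the job is handed in; nothing more can be done
None
```

I pushed the dipstick down the tube until its collar stopped, drew it out, and handed in at 16.5 s with it held steady and level, marks up, tip about 92 mm above the tray rim, though my first grasp missed (it moved nothing) because the real fingertips sit about 33 mm short of the reported TCP.

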